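Turn the stacked hardware tub half round so that it nests

TASK

The round hardware tub is stacked up with its lugs on the rim of the tub below. Without lifting it out, push it round by its divider, about half a turn, until its lugs find their slots and it drops, then press it down past the spring catches until it is fully home on the floor of the lower tub. Let go, and leave the things standing round it as they are.

Things in the scene. Friction and masses are not known exactly. Their poses are not given: they have to be found in the camera images.
- upper_tub: Loose round tub of slippery grey plastic, open on top, 85 mm high, 0.2-0.45 kg; wall outer radius 68, inner 64 mm, floor 4 mm. Origin: centre of underside, z up. At the start it is stacked: origin z = 0.050, bottom 30 mm inside the bore of the lower tub, which guides it with 1.5 mm play; a few N at 40 mm radius turn it. Fully home: origin z = 0.015, standing on the lower tub's floor.
- divider_mid (a point): Top of the upper tub's divider at the tub's centre, 70 mm above the tub's origin, 15 mm below its rim: where to press. The divider, 10 mm thick, is an upright wall from the tub's floor right across it along the tub's x axis. Turned to the right angle the tub drops about 20 mm by its weight onto three sprung catches; 7 to 20 N down on this point takes it on past them.
- lug_wide (a point): Upper tub, lower outer edge of its wide lug (50 deg wide, to radius 73 mm) on the tub's +x side. Two more lugs, seen from above counter-clockwise from it: at 120 deg one 32 deg wide, radius 79 mm; at 240 deg one 16 deg wide, radius 85 mm. Lugs reach from 30 mm above the tub's underside nearly to its rim and at the start rest on the lower tub's rim.
- tub_axis (a point): Point on the upper tub's axis level with its lugs' undersides, 30 mm above its origin. The lower tub (not tracked, same grey, screwed down, same axis, outer radius 96 mm, rim at z = 0.080) has one slot per lug, each 3 deg wider on either side than its lug. All three fit at one angle only: half a turn from the start, give or take 30 deg, whichever way one turns.
- tape_measure: Bystander: tape measure standing on the bench, 36 x 90 x 62 mm, origin at the centre of its underside.
- masking_roll: Bystander: roll of masking tape lying flat, 104 mm across, 25 mm high, origin at the centre of its underside.
- torpedo_level: Bystander: short spirit level standing on edge, 18 x 228 x 46 mm, origin at the centre of its underside.
- pipe_coupler: Bystander: white hose coupler standing upright, 29 mm across, 62 mm high, origin at the centre of its underside.

How it is judged:
By the outcome, as a careful person would: the job done as asked, in the order asked, and still so for the second after the job is handed in, with the robot touching nothing.
It also fails if it takes over 67 s, if anything falls off the work surface, if the arm or the gripper's body presses on something with over 40 N, if the wrist force passes 120 N, or if a joint passes its speed limit or range.

ROBOT

A 6-joint arm with a two-finger parallel gripper is mounted at the origin on a cart in front of the work surface, level with it; the furniture and walls round the work are solid. World frame = base frame: x ahead of the robot, y to its left, z up, the work surface at z = 0. Lengths are in m, angles in rad, forces in N, time in s.
With the tool pointing down it reaches from about 0.3 to 0.775 m from the base axis. Payload 14.6 kg.
Tool frame: the origin (TCP) lies between the finger pads; the fingertips stand ctrl.tip_extent ahead of it and the grasp point (between the pads) lies 3 mm ahead of it (ctrl.tip_extent is the distance from the TCP to the fingertips, in m); z points along the fingers, y is the line along which they close (so a half turn about z gives the same grasp; the last joint's range is limited). The gripper opens to 94 mm and grips with 3 to 60 N. Pads are 16 mm wide; open, the fingers measure 119 mm over their backs; the gripper's body (75 mm by 177 mm) begins 78 mm behind the grasp point.
Start: joints at [1.27, 0.3, 1.521, -0, 1.321, -0.067], TCP at [0.127, 0.535, 0.227] pointing down, gripper open.
Joint ranges: [-3.03, 3.03], [-0.79, 2.21], [0.23, 2.52], [-1.04, 4.18], [0, 3.07], [-2.55, 2.55]. Speed limits (rad/s): [2.22, 2.22, 2.57, 3.14, 3.14, 3.14].

INTERFACE

Orientations are given as [roll, pitch, yaw] about the fixed x, y, z axes, in that order (R = Rz(yaw) Ry(pitch) Rx(roll)).
In Python, from station import ctrl gives the robot as it stands.
- The arm moves only by the tool run_rows, called after "Request:" as name(argument=value, ...) on one line, values as JSON. Schema: {"type":"object","properties":{"rows":{"type":"array","items":{"type":"number"},"minItems":6,"maxItems":60},"jaw":{"type":"number"},"clamp_n":{"type":"number"},"only":{"type":"string"},"quiet":{"type":"boolean"},"lines":{"type":"string"}},"required":["rows"],"additionalProperties":false}. rows is one flat list of numbers that holds 1 to 10 rows one after another, with no inner brackets; each row has 6 numbers: dx, dy, dz in shares of the most that a row can go, 1 being 50 mm, then a rotation vector rx, ry, rz in a scale on which 1.0 is 2 rad; each row shifts and turns the commanded pose from where the row before left it, along the tool's axes as they then stand; what a row does not reach is not made up. A row lasts 1/10 s, in which the tool goes at most 0.05 m and 0.15 rad, less where a joint would pass 70% of its speed; a pose out of reach is approached as far as the arm can. jaw is the finger opening in m, set as the call begins (left out keeps the last). The fingers move at their own pace and stop on an object; clamp_n is the grip in N (left out, the last holds). Time passes only in rows, so rows that do not move let the fingers close. The tool returns the time, the measured TCP pose, the force, the opening and the grip force at its end. only (a regular expression) keeps the lines of the reply that match it, lines (a string "A,B") keeps lines A to B, and quiet returns only ok. A shift or turn number past 1, either way, is cut back to 1. Input that does not fit is refused with a message, and nothing moves.
- ctrl.get_obs(): the state, without advancing time (a new reading comes with each control period).
- ctrl.camera(name): name is "scene" or "side" or "wrist"; returns a dict with "pixels" (420x560x3 uint8, blue, green, red), "fx", "fy", "cx", "cy" (pixels), "extrinsics" (4x4, takes a point from camera to world coordinates). Camera axes: x right, y up, looking along -z (the intrinsics and any distortion apply to the point x, -y, -z); pixel columns grow to the right and rows downward; lengths in m; the calibration is good to about 2 mm. The wrist camera is an equidistant fisheye: a pixel r from the principal point sees the ray r / f radians off the axis. A picture is of the moment at which its call begins. There is no depth.
- ctrl.hand_in(): hands the job in; it is judged then, once.
The state is a dict: "time_s": time; "qpos": joint angles; "joint_vel": joint speeds; "tau": joint torques, N m; "ee_pos": TCP position; "eef_rot": TCP orientation; "force": force on the tool from outside, world axes, zero at the start; "moment": the same for the moment, N m; "grip_width": finger opening in m; "grip_force": force on a finger pad.
Only numpy, scipy, OpenCV 4.12 (cv2) and the standard library are available. Lean on these libraries where they do the work, as an engineer would, in place of code of your own. Each camera call takes 0.05 s, during which the arm holds its last target. There are 200 camera calls.

## Working session

There is one attempt and no reset: what is moved stays moved. The work goes in short steps, Python scripts to look and compute and a tool call to move; the robot and the scene stay as the last step left them, time stands still between calls to the robot, and variables do not carry over. Pictures are saved under pics/ and viewed, at most 10 in all, crops included, and the job is handed in when it is done.

```bash
ls; mkdir -p pics
```

Run:
```python
from station import ctrl
import cv2,numpy as np
print(ctrl.tip_extent, ctrl.get_obs())
for n in ["scene","side","wrist"]:
    c=ctrl.camera(n); cv2.imwrite(f"pics/{n}0.png",c["pixels"]); print(n,c["fx"],c["fy"],c["cx"],c["cy"],np.round(c["extrinsics"],4).tolist(),c.keys())
```

```text
pics
station.py
0.022 {'time_s': 0.0, 'qpos': array([ 1.27036954e+00,  3.00467100e-01,  1.52158286e+00,  2.38492159e-05,
        1.32071973e+00, -6.66296830e-02]), 'joint_vel': array([ 8.50846755e-04,  6.76556588e-05,  8.63866769e-05, -4.03207813e-04,
       -4.82260414e-04,  4.08466969e-04]), 'tau': array([ 2.18268862e-03, -5.31809771e+01, -3.52741814e+01,  7.09030358e-02,
        2.42699473e-02, -6.88259024e-05]), 'ee_pos': array([0.12736122, 0.53480082, 0.22688777]), 'eef_rot': array([-3.14041977e+00, -1.01416550e-04,  2.90778957e+00]), 'force': array([-0.50462249,  0.25188801, -1.20368212]), 'moment': array([ 0.03324386,  0.01650209, -0.00719011]), 'grip_force': 0.0, 'grip_width': 0.09366607852762031}
scene 380.112712649884 380.112712649884 285.76032622050997 209.94810562583245 [[0.4033, 0.7159, -0.5699, 0.0741], [-0.915, 0.3106, -0.2573, -0.1146], [-0.0072, 0.6253, 0.7804, 0.7528], [0.0, 0.0, 0.0, 1.0]] dict_keys(['pixels', 'fx', 'fy', 'cx', 'cy', 'extrinsics'])
side 399.8210873638165 399.8210873638165 284.89619003002144 208.93253941453412 [[-0.9216, 0.1401, -0.3621, 0.2494], [-0.3879, -0.3713, 0.8436, 0.8149], [-0.0163, 0.9179, 0.3965, 0.4218], [0.0, 0.0, 0.0, 1.0]] dict_keys(['pixels', 'fx', 'fy', 'cx', 'cy', 'extrinsics'])
wrist 325.19226210127806 325.19226210127806 282.38385242004716 206.52653502602874 [[0.2327, -0.942, -0.2418, 0.0567], [0.9726, 0.225, 0.0594, 0.5531], [-0.0015, -0.2489, 0.9685, 0.384], [0.0, 0.0, 0.0, 1.0]] dict_keys(['pixels', 'fx', 'fy', 'cx', 'cy', 'extrinsics'])
```

View pics/scene0.png

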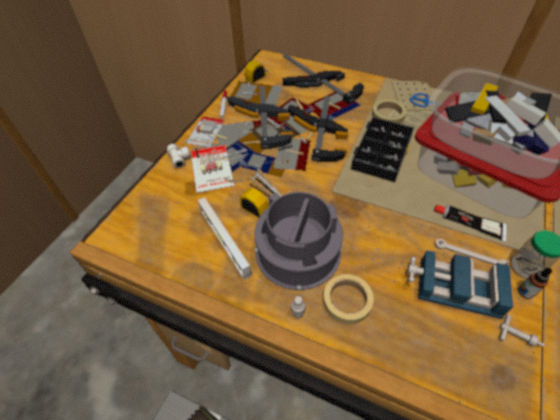

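View pics/side0.png

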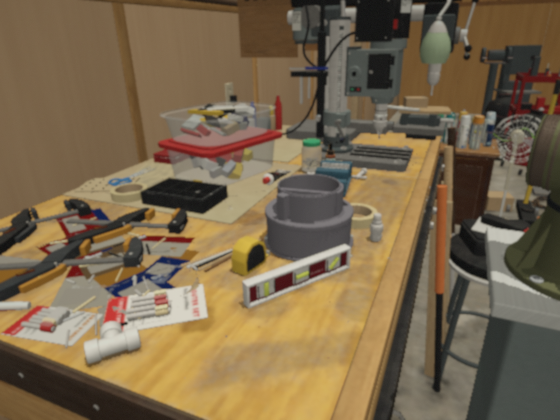

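The scene view shows the stacked tubs at about (299,235), with the divider running from the upper right to the lower left. The tape measure is at (255,201), the level at (222,237), the coupler at (298,307) and the roll at (348,297). I'll enlarge the tub and cast rays.

Create h.py:
```python
from station import ctrl
import cv2,numpy as np
def ray(c,px):
    E=np.array(c["extrinsics"]);d=np.array([(px[0]-c["cx"])/c["fx"],-(px[1]-c["cy"])/c["fy"],-1.])
    return E[:3,3],E[:3,:3]@d
def onz(c,px,z):
    o,d=ray(c,px);return o+d*(z-o[2])/d[2]
def proj(c,P):
    E=np.array(c["extrinsics"]);q=E[:3,:3].T@(np.array(P)-E[:3,3])
    return c["cx"]+c["fx"]*q[0]/-q[2],c["cy"]-c["fy"]*q[1]/-q[2]
```

Run:
```python
from h import *
c=ctrl.camera("scene");im=c["pixels"]
cv2.imwrite("pics/crop1.png",cv2.resize(im[180:300,230:390],None,fx=5,fy=5,interpolation=cv2.INTER_CUBIC))
for n,px,z in [("rimc",(303,222),.135),("lowc",(299,243),.08),("tape",(255,201),.06),("roll",(348,298),.025),("lvl1",(202,202),.046),("lvl2",(246,271),.046),("coup",(298,307),.03),("coup base",(298,314),0)]:
    print(n,onz(c,px,z).round(3))
```

```text
rimc [0.511 0.044 0.135]
lowc [0.494 0.045 0.08 ]
tape [0.576 0.192 0.06 ]
roll [ 0.443 -0.087  0.025]
lvl1 [0.532 0.315 0.046]
lvl2 [0.406 0.129 0.046]
coup [ 0.382 -0.     0.03 ]
coup base [ 0.38  -0.002  0.   ]
```

View pics/crop1.png

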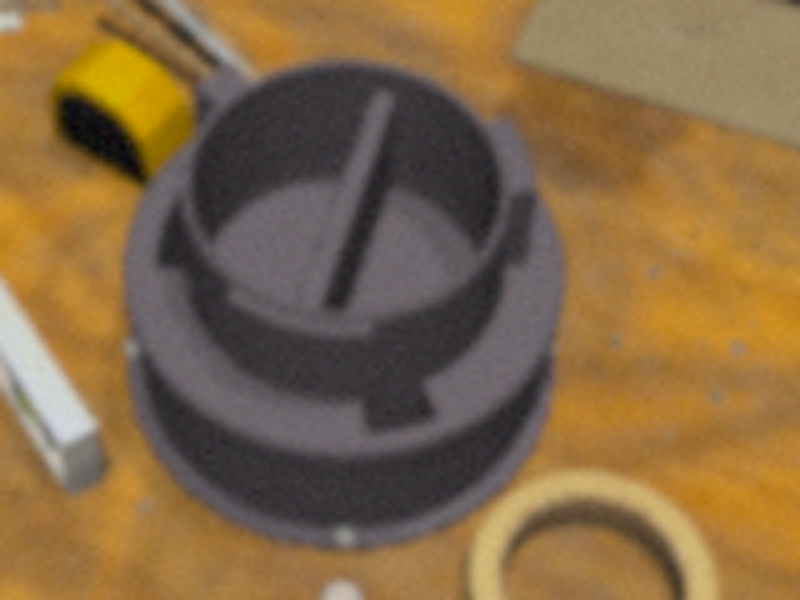

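View pics/wrist0.png

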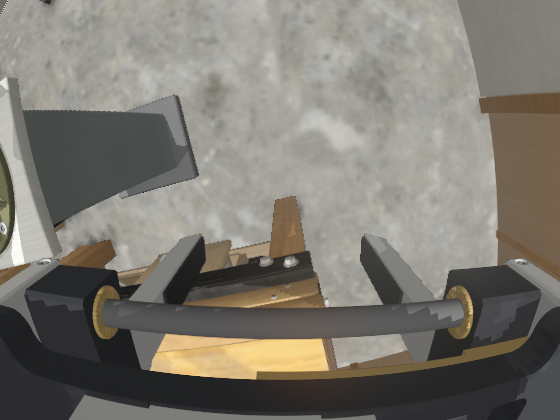

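The crop shows the wide lug nearest the camera at crop (300,325), the middle lug on the right at (515,150) and the narrow lug on the left at (215,85). The deep narrow slot is at (395,405), with the other slots at (178,240) and (520,230). The wrist view only shows the floor. Next I work out the angles.

Run:
```python
from h import *
from scipy.optimize import least_squares
c=ctrl.camera("scene")
f=lambda p,z:onz(c,(229.5+(p[0]+.5)/5+.0,179.5+(p[1]+.5)/5),z)[:2]
def circ(ps,z,r=None):
    P=np.array([f(p,z) for p in ps])
    s=least_squares(lambda v:np.hypot(*(P-v[:2]).T)-(r or v[2]),[.5,.045,.08]);return s.x.round(4),s.fun.round(4)
print(circ([(125,270),(150,350),(565,270),(345,457),(545,340),(450,440),(240,430)],.08,.096))
up=[(190,190),(230,105),(350,62),(450,90),(505,195),(210,235)]
print(circ(up,.135,.068))
b=[(145,420),(345,545),(545,425),(240,510)]
print("base",circ(b,0.0))
C=circ([(125,270),(150,350),(565,270),(345,457),(545,340),(450,440),(240,430)],.08,.096)[0][:2]
def ang(p,z):
    d=f(p,z)-C; return np.degrees(np.arctan2(d[1],d[0])).round(1),np.hypot(*d).round(4)
for n,p,z in [("divfar",(385,97),.12),("divfarL",(372,97),.12),("divfarR",(396,97),.12),("divtop mid edge L",(345,190),.12),("divtop mid edge R",(372,190),.12),("near top L",(322,300),.12),
 ("wideL",(228,292),.135),("wideR",(378,325),.135),("narrow lug",(215,85),.13),("mid lug top",(500,125),.135),("mid2",(535,185),.135),
 ("slotN l",(368,428),.08),("slotN r",(435,413),.08),("slotL",(162,262),.08),("slotL2",(180,205),.08),("slotR",(527,262),.08),("slotR2",(533,195),.08)]:
    print(n,f(p,z).round(4),ang(p,z))
```

```text
(array([0.5214, 0.0576, 0.08  ]), array([-0.0008, -0.0017, -0.0009,  0.001 , -0.003 ,  0.0022, -0.0008]))
(array([0.521, 0.055, 0.08 ]), array([-0.0012, -0.0011, -0.0007, -0.0014, -0.0056, -0.0048]))
base (array([0.5276, 0.0579, 0.099 ]), array([ 0.0008,  0.0018, -0.0004, -0.0023]))
divfar [0.5824 0.0647] (np.float64(6.6), np.float64(0.0614))
divfarL [0.5801 0.0699] (np.float64(11.8), np.float64(0.06))
divfarR [0.5843 0.0603] (np.float64(2.5), np.float64(0.0629))
divtop mid edge L [0.5281 0.0611] (np.float64(27.1), np.float64(0.0076))
divtop mid edge R [0.5327 0.0507] (np.float64(-31.7), np.float64(0.0132))
near top L [0.473  0.0481] (np.float64(-168.9), np.float64(0.0493))
wideL [0.4523 0.0797] (np.float64(162.3), np.float64(0.0725))
wideR [0.4615 0.0198] (np.float64(-147.7), np.float64(0.0709))
narrow lug [0.5514 0.1318] (np.float64(68.0), np.float64(0.08))
mid lug top [0.5752 0.0103] (np.float64(-41.3), np.float64(0.0716))
mid2 [ 0.5508 -0.0136] (np.float64(-67.6), np.float64(0.077))
slotN l [0.448  0.0168] (np.float64(-150.9), np.float64(0.084))
slotN r [ 0.4654 -0.0056] (np.float64(-131.5), np.float64(0.0844))
slotL [0.4889 0.1298] (np.float64(114.2), np.float64(0.0792))
slotL2 [0.5199 0.1361] (np.float64(91.1), np.float64(0.0785))
slotR [ 0.5519 -0.0152] (np.float64(-67.3), np.float64(0.0789))
slotR2 [ 0.5876 -0.0056] (np.float64(-43.7), np.float64(0.0915))
```

The tub's centre comes out at about (0.521, 0.056), with +x at about 187° and the divider at about 7°. The narrow lug is at 67° and its slot at −141°, so I need about +152° counter-clockwise. 

My plan is to straddle the divider diagonally with fingers open 50 mm and turn the wrist. First I move over the tub.

Careful with the scale: shifts go in shares of 50 mm and turns go in shares of 2 rad. That gives: -0.0309 m is -0.618, -0.0234 m is -0.468.

Request:
run_rows(rows=[-0.618, -0.468, 0, 0, 0, 0, -0.618, -0.468, 0, 0, 0, 0, -0.618, -0.468, 0, 0, 0, 0, -0.618, -0.468, 0, 0, 0, 0, -0.618, -0.468, 0, 0, 0, 0, -0.618, -0.468, 0, 0, 0, 0, -0.618, -0.468, 0, 0, 0, 0, -0.618, -0.468, 0, 0, 0, 0], jaw=0.05, clamp_n=10)

```text
time_s: 1.05
ee_pos: [0.3252, 0.2943, 0.2275]
eef_rot: [3.141, 0.0, 2.908]
force: [0.2, 0.1, 0.5]
grip_width: 0.0502
grip_force: 0.0
```

Request:
run_rows(rows=[-0.618, -0.468, 0, 0, 0, 0, -0.618, -0.468, 0, 0, 0, 0, -0.618, -0.468, 0, 0, 0, 0, -0.618, -0.468, 0, 0, 0, 0, -0.618, -0.468, 0, 0, 0, 0, -0.618, -0.468, 0, 0, 0, 0, -0.618, -0.468, 0, 0, 0, 0, -0.618, -0.468, 0, 0, 0, 0])

```text
time_s: 1.85
ee_pos: [0.5224, 0.0548, 0.2274]
eef_rot: [3.142, 0.0, 2.908]
force: [-1.0, -0.2, 0.1]
grip_width: 0.05
grip_force: 0.0
```

Request:
run_rows(rows=[0, 0, 0, 0, 0, 0.072, 0, 0, 0, 0, 0, 0.072, 0, 0, 0, 0, 0, 0.072, 0, 0, 0, 0, 0, 0.072, 0, 0, 0, 0, 0, 0.072, 0, 0, 0, 0, 0, 0.072, 0, 0, 0, 0, 0, 0.072, 0, 0, 0, 0, 0, 0.072])

```text
time_s: 2.65
ee_pos: [0.5216, 0.0563, 0.2274]
eef_rot: [-3.141, -0.0, 1.75]
force: [0.3, -0.1, 0.3]
grip_width: 0.0502
grip_force: 0.0
```

Request:
run_rows(rows=[0, 0, 0, 0, 0, 0.072, 0, 0, 0, 0, 0, 0.072, 0, 0, 0, 0, 0, 0.072, 0, 0, 0, 0, 0, 0.072, 0, 0, 0, 0, 0, 0.072, 0, 0, 0, 0, 0, 0.072, 0, 0, 0, 0, 0, 0.072, 0, 0, 0, 0, 0, 0])

```text
time_s: 3.45
ee_pos: [0.5216, 0.0563, 0.2274]
eef_rot: [-3.141, 0.0, 0.745]
force: [0.8, 0.1, -0.3]
grip_width: 0.0498
grip_force: 0.0
```

Run:
```python
from h import *
o=ctrl.get_obs();print(o["ee_pos"],np.degrees(o["eef_rot"]),o["qpos"],o["force"],o["moment"])
c=ctrl.camera("wrist");cv2.imwrite("pics/w1.png",c["pixels"])
```

```text
[0.52159511 0.05625122 0.22737386] [-1.79994546e+02  8.93642101e-03  4.27053727e+01] [ 3.76216554e-02  2.43543416e-01  1.59271868e+00 -3.01163941e-05
  1.30551096e+00  8.63076526e-01] [ 0.82056946  0.06261564 -0.34063256] [-0.06844781  0.12064403  0.00448819]
```

View pics/w1.png

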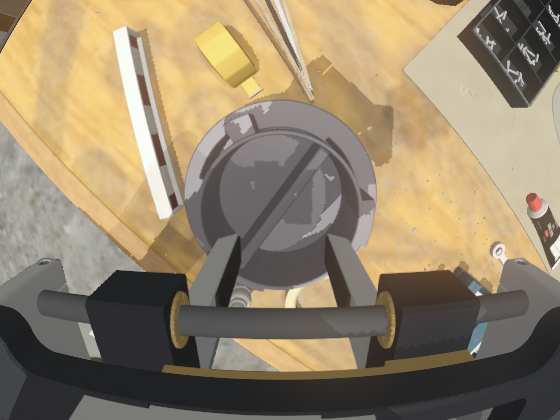

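The wrist view shows the divider running from (328,140) to (245,250), between the fingers at (225,250) and (345,250). The lower rim is outlined by (186,190), (285,100) and (377,195). I'll check the centre and divider angle against this view.

Add to h.py:
```python
def wz(c,px,z):
    E=np.array(c["extrinsics"]);u=(px[0]-c["cx"])/c["fx"];v=(px[1]-c["cy"])/c["fx"];t=np.hypot(u,v)
    d=E[:3,:3]@np.array([np.sin(t)*u/t,-np.sin(t)*v/t,-np.cos(t)]);o=E[:3,3];return o+d*(z-o[2])/d[2]
```

Run:
```python
from h import *
from scipy.optimize import least_squares
c=ctrl.camera("wrist")
P=np.array([wz(c,p,.08)[:2] for p in [(186,190),(200,145),(285,100),(340,115),(377,195)]])
s=least_squares(lambda v:np.hypot(*(P-v).T)-.096,[.52,.056]);print(s.x,s.fun)
a,b=wz(c,(326,142),.12),wz(c,(247,250),.12);print(a,b,np.degrees(np.arctan2(*(a-b)[1::-1])))
```

```text
[0.52108839 0.05778251] [-0.0007758  -0.00080629 -0.00095617  0.00196429 -0.002494  ]
[0.58773268 0.07133846 0.12      ] [0.47392584 0.0562823  0.12      ] 7.536221233730405
```

The centre and divider angle agree. I descend and start turning counter-clockwise.

To row units: 0.03 m is 0.6, 0.02 m is 0.4.

Request:
run_rows(rows=[0, 0, 0.6, 0, 0, 0, 0, 0, 0.6, 0, 0, 0, 0, 0, 0.6, 0, 0, 0, 0, 0, 0.4, 0, 0, 0, 0, 0, 0.4, 0, 0, 0, 0, 0, 0, 0, 0, 0])

```text
time_s: 4.15
ee_pos: [0.5204, 0.0562, 0.0952]
eef_rot: [-3.139, 0.003, 0.751]
force: [-0.5, -0.4, 1.1]
grip_width: 0.0502
grip_force: 0.0
```

Request:
run_rows(rows=[0, 0, 0, 0, 0, -0.04, 0, 0, 0, 0, 0, -0.04, 0, 0, 0, 0, 0, -0.04, 0, 0, 0, 0, 0, -0.04, 0, 0, 0, 0, 0, -0.04, 0, 0, 0, 0, 0, -0.04, 0, 0, 0, 0, 0, -0.04, 0, 0, 0, 0, 0, -0.04, 0, 0, 0, 0, 0, -0.04, 0, 0, 0, 0, 0, -0.04])

```text
time_s: 5.15
ee_pos: [0.522, 0.0566, 0.0987]
eef_rot: [3.14, -0.0, 1.554]
force: [0.9, 1.1, -0.1]
grip_width: 0.0501
grip_force: 0.8
```

Run:
```python
from h import *
o=ctrl.get_obs();print(o["force"],o["moment"],np.degrees(o["eef_rot"]))
c=ctrl.camera("scene");cv2.imwrite("pics/s2.png",cv2.resize(c["pixels"][120:320,200:430],None,fx=3,fy=3))
```

```text
[ 0.92307497  1.11410191 -0.08982519] [ 0.19491204  0.11099424 -0.03624167] [ 1.79930228e+02 -2.76333172e-02  8.90221454e+01]
```

View pics/s2.png

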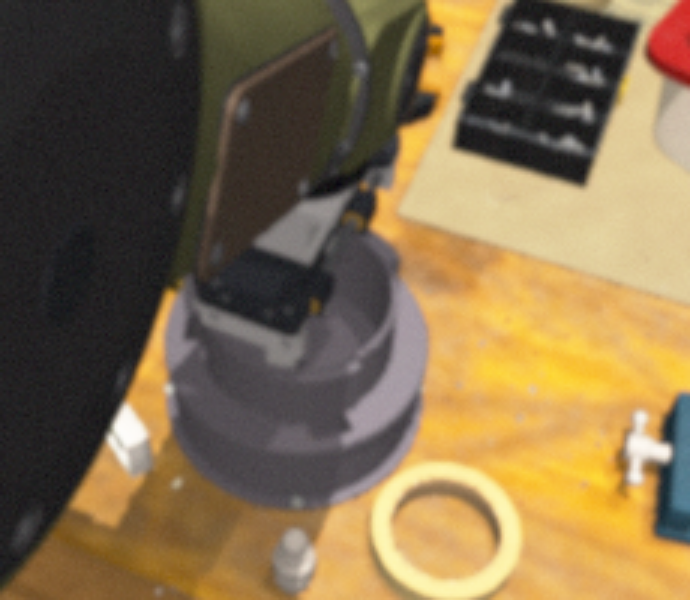

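The fingers are inside the tub and in contact with the divider, and the bystanders are undisturbed. I keep turning, expecting the drop near yaw 3.84.

To row units: -0.08 rad / 2 = -0.04.

Request:
run_rows(rows=[0, 0, 0, 0, 0, -0.04, 0, 0, 0, 0, 0, -0.04, 0, 0, 0, 0, 0, -0.04, 0, 0, 0, 0, 0, -0.04, 0, 0, 0, 0, 0, -0.04, 0, 0, 0, 0, 0, -0.04, 0, 0, 0, 0, 0, -0.04, 0, 0, 0, 0, 0, -0.04, 0, 0, 0, 0, 0, -0.04, 0, 0, 0, 0, 0, -0.04])

```text
time_s: 6.2
ee_pos: [0.5217, 0.0564, 0.0983]
eef_rot: [3.141, 0.0, 2.351]
force: [-3.2, 2.2, 0.1]
grip_width: 0.0505
grip_force: 1.3
```

Request:
run_rows(rows=[0, 0, 0, 0, 0, -0.04, 0, 0, 0, 0, 0, -0.04, 0, 0, 0, 0, 0, -0.04, 0, 0, 0, 0, 0, -0.04, 0, 0, 0, 0, 0, -0.04, 0, 0, 0, 0, 0, -0.04, 0, 0, 0, 0, 0, -0.04, 0, 0, 0, 0, 0, -0.04, 0, 0, 0, 0, 0, -0.04, 0, 0, 0, 0, 0, -0.04])

```text
time_s: 7.2
ee_pos: [0.522, 0.0562, 0.0984]
eef_rot: [-3.142, 0.001, -3.132]
force: [0.3, -0.3, -0.7]
grip_width: 0.0503
grip_force: 0.6
```

Request:
run_rows(rows=[0, 0, 0, 0, 0, -0.025, 0, 0, 0, 0, 0, -0.025, 0, 0, 0, 0, 0, -0.025, 0, 0, 0, 0, 0, -0.025, 0, 0, 0, 0, 0, -0.025, 0, 0, 0, 0, 0, -0.025, 0, 0, 0, 0, 0, -0.025, 0, 0, 0, 0, 0, -0.025])

```text
time_s: 8.0
ee_pos: [0.522, 0.0563, 0.0985]
eef_rot: [-3.141, 0.001, -2.733]
force: [0.1, 0.7, 0.6]
grip_width: 0.05
grip_force: 0.7
```

Run:
```python
from h import *
o=ctrl.get_obs();print(o["force"],o["moment"],np.degrees(o["eef_rot"]),o["qpos"][5])
c=ctrl.camera("scene");cv2.imwrite("pics/s3.png",cv2.resize(c["pixels"][120:320,200:430],None,fx=3,fy=3))
```

```text
[0.12245218 0.70816166 0.57284463] [ 0.15943345 -0.00611173 -0.03271826] [-1.79981826e+02  5.59337732e-02 -1.56589680e+02] -1.9417636321092089
```

View pics/s3.png

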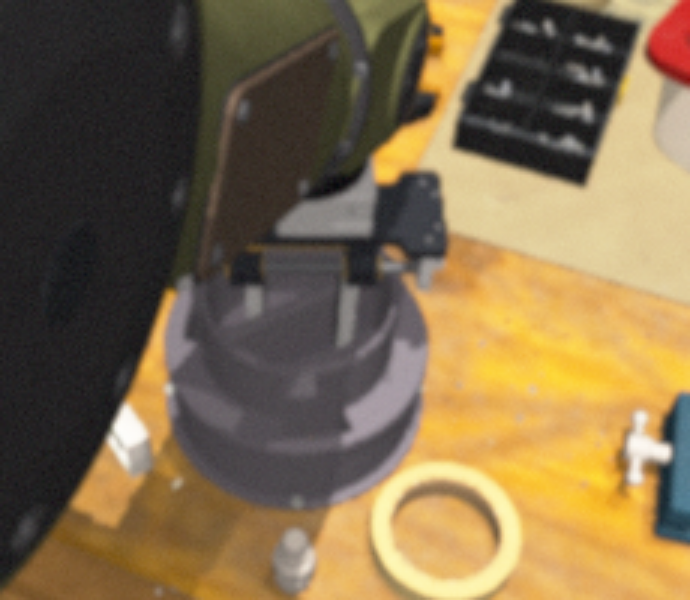

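The narrow lug at (303,385) is now approaching its slot at (325,422), with about 15° to go. I continue slowly.

To row units: -0.03 rad / 2 = -0.015.

Request:
run_rows(rows=[0, 0, 0, 0, 0, -0.015, 0, 0, 0, 0, 0, -0.015, 0, 0, 0, 0, 0, -0.015, 0, 0, 0, 0, 0, -0.015, 0, 0, 0, 0, 0, -0.015, 0, 0, 0, 0, 0, -0.015, 0, 0, 0, 0, 0, -0.01, 0, 0, 0, 0, 0, -0.01])

```text
time_s: 8.85
ee_pos: [0.5216, 0.0562, 0.0974]
eef_rot: [-3.142, -0.0, -2.514]
force: [0.2, 0.3, 0.3]
grip_width: 0.05
grip_force: 0.0
```

Request:
run_rows(rows=[0, 0, 0, 0, 0, -0.01, 0, 0, 0, 0, 0, -0.01, 0, 0, 0, 0, 0, -0.01, 0, 0, 0, 0, 0, 0])

```text
time_s: 9.25
ee_pos: [0.5217, 0.0564, 0.0975]
eef_rot: [3.142, 0.0, -2.454]
force: [2.0, 2.1, -1.1]
grip_width: 0.0496
grip_force: 1.4
```

Run:
```python
from h import *
o=ctrl.get_obs();print(o["force"],o["moment"],np.degrees(o["eef_rot"]),o["qpos"][5])
c=ctrl.camera("scene");cv2.imwrite("pics/s4.png",cv2.resize(c["pixels"][120:320,200:430],None,fx=3,fy=3))
```

```text
[ 1.96953347  2.13088777 -1.14836668] [ 0.55372913 -0.15206301 -0.05226923] [ 1.79995386e+02  1.67789040e-02 -1.40631778e+02] -2.220274289468485
```

View pics/s4.png

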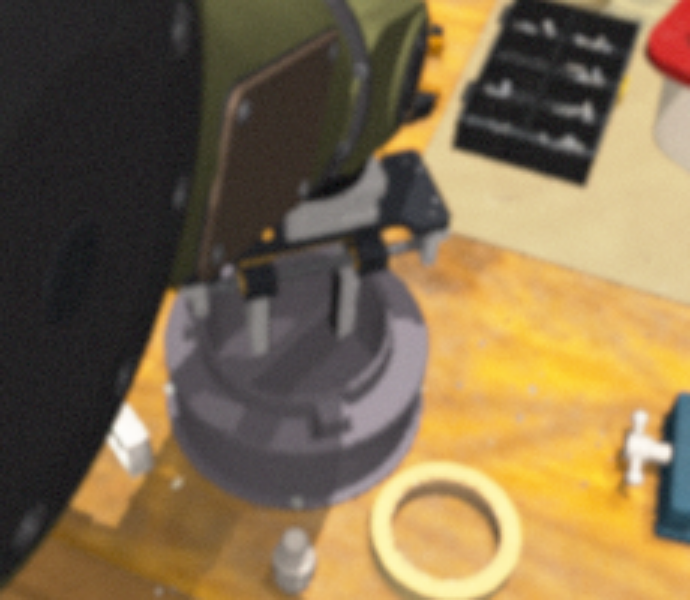

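The tub has dropped: the narrow lug sits in its slot at (328,410) and the rim is lower. I back off, lift clear and close the fingers.

To row units: -0.03 m is -0.6, 0.08 rad / 2 = 0.04.

Request:
run_rows(rows=[0, 0, 0, 0, 0, 0.04, 0, 0, 0, 0, 0, 0.02, 0, 0, -0.6, 0, 0, 0, 0, 0, -0.6, 0, 0, 0, 0, 0, 0, 0, 0, 0])

```text
time_s: 9.8
ee_pos: [0.5231, 0.0561, 0.1611]
eef_rot: [-3.138, 0.005, -2.576]
force: [-0.2, -0.2, -0.5]
grip_width: 0.0498
grip_force: 0.0
```

Request:
run_rows(rows=[0, 0, 0, 0, 0, 0, 0, 0, 0, 0, 0, 0, 0, 0, 0, 0, 0, 0, 0, 0, 0, 0, 0, 0, 0, 0, 0, 0, 0, 0], jaw=0, clamp_n=10)

```text
time_s: 10.3
ee_pos: [0.5215, 0.0563, 0.157]
eef_rot: [3.141, -0.001, -2.575]
force: [1.3, 0.0, -0.4]
grip_width: 0.0133
grip_force: 0.0
```

Run:
```python
from h import *
o=ctrl.get_obs();print(o["force"],o["moment"],np.degrees(o["eef_rot"]),o["qpos"])
```

```text
[ 1.30900256  0.03397584 -0.4237452 ] [ 0.02248424  0.03321184 -0.04361043] [ 1.79984206e+02 -3.48377259e-02 -1.47557328e+02] [ 3.76623762e-02  3.14035573e-01  1.67460458e+00 -7.50294513e-05
  1.15361657e+00 -2.09933489e+00]
```

To row units: 0.01 m is 0.2, 0.004 m is 0.08.

Request:
run_rows(rows=[0, 0, 0, 0, 0, 0, 0, 0, 0, 0, 0, 0, 0, 0, 0, 0, 0, 0, 0, 0, 0.2, 0, 0, 0, 0, 0, 0.2, 0, 0, 0, 0, 0, 0.2, 0, 0, 0, 0, 0, 0.08, 0, 0, 0, 0, 0, 0, 0, 0, 0])

```text
time_s: 11.1
ee_pos: [0.5213, 0.0562, 0.1225]
eef_rot: [3.141, -0.001, -2.575]
force: [-0.4, -0.0, 0.4]
grip_width: 0.0004
grip_force: 0.0
```

Request:
run_rows(rows=[0, 0, 0.04, 0, 0, 0, 0, 0, 0.04, 0, 0, 0, 0, 0, 0.04, 0, 0, 0, 0, 0, 0, 0, 0, 0])

```text
time_s: 11.5
ee_pos: [0.5216, 0.0563, 0.1173]
eef_rot: [3.142, -0.0, -2.575]
force: [0.4, 0.2, -0.7]
grip_width: 0.0003
grip_force: 0.0
```

Request:
run_rows(rows=[0, 0, 0.04, 0, 0, 0, 0, 0, 0.04, 0, 0, 0, 0, 0, 0, 0, 0, 0])

```text
time_s: 11.8
ee_pos: [0.5215, 0.0563, 0.1132]
eef_rot: [3.141, -0.0, -2.575]
force: [-0.5, 0.2, 0.1]
grip_width: 0.0004
grip_force: 0.0
```

To row units: 0.002 m is 0.04.

Request:
run_rows(rows=[0, 0, 0.04, 0, 0, 0, 0, 0, 0, 0, 0, 0])

```text
time_s: 12.0
ee_pos: [0.5215, 0.0562, 0.1112]
eef_rot: [3.141, -0.0, -2.575]
force: [0.3, -0.2, 0.6]
grip_width: 0.0004
grip_force: 0.0
```

Request:
run_rows(rows=[0, 0, 0.04, 0, 0, 0, 0, 0, 0, 0, 0, 0])

```text
time_s: 12.2
ee_pos: [0.5215, 0.0563, 0.1092]
eef_rot: [3.141, -0.0, -2.575]
force: [-0.2, -0.8, 0.5]
grip_width: 0.0007
grip_force: 0.0
```

Request:
run_rows(rows=[0, 0, 0.04, 0, 0, 0, 0, 0, 0, 0, 0, 0])

```text
time_s: 12.4
ee_pos: [0.5217, 0.0563, 0.1074]
eef_rot: [-3.142, 0.0, -2.575]
force: [-0.2, 0.2, 1.0]
grip_width: 0.0005
grip_force: 0.0
```

The tip is at home height without meeting any force, which isn't expected, so I look.

Run:
```python
from h import *
a=ctrl.camera("scene")["pixels"][170:290,240:360];b=ctrl.camera("side")["pixels"][150:270,250:370]
cv2.imwrite("pics/s5.png",cv2.resize(np.hstack([a,b]),(800,400),interpolation=cv2.INTER_CUBIC))
```

```text
(no output)
```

View pics/s5.png

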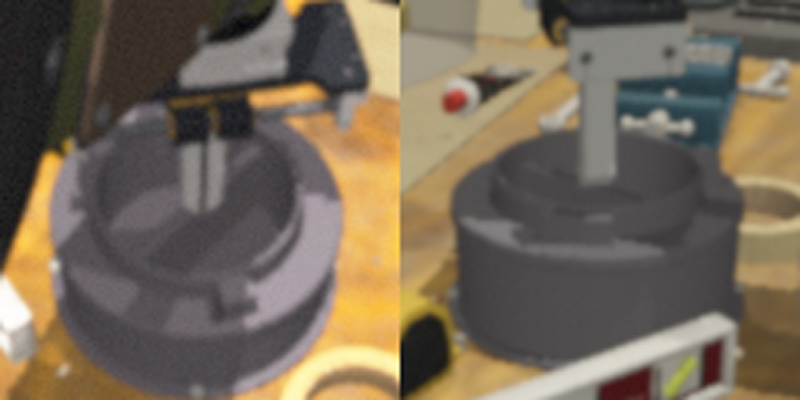

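In both views the fingertips are at the divider's top, and the rim stands only slightly above the lower rim. The tub may already have snapped past the catches. I press on gently to see whether it is on the floor.

To row units: 0.001 m is 0.02.

Request:
run_rows(rows=[0, 0, 0.02, 0, 0, 0, 0, 0, 0, 0, 0, 0])

```text
time_s: 12.7
ee_pos: [0.5219, 0.0563, 0.1072]
eef_rot: [-3.141, 0.001, -2.575]
force: [-4.4, -0.0, 9.7]
grip_width: -0.0
grip_force: 4.5
```

Request:
run_rows(rows=[0, 0, 0.02, 0, 0, 0, 0, 0, 0, 0, 0, 0])

```text
time_s: 12.9
ee_pos: [0.5222, 0.0564, 0.1071]
eef_rot: [-3.141, 0.002, -2.575]
force: [-6.1, -0.1, 19.0]
grip_width: 0.0004
grip_force: 9.2
```

Run:
```python
from h import *
c=ctrl.camera("scene")
t=np.linspace(0,2*np.pi,360)
for z in(.1,.107,.115):
    p=np.array([proj(c,(.521+.068*np.cos(a),.057+.068*np.sin(a),z)) for a in t]);q=(p-[240,170])*400/120
    print(z,"left",q[q[:,0].argmin()].round(),"right",q[q[:,0].argmax()].round(),"bottom",q[q[:,1].argmax()].round(),"top",q[q[:,1].argmin()].round())
```

```text
0.1 left [ 90. 191.] right [303. 193.] bottom [198. 279.] top [195. 106.]
0.107 left [ 89. 184.] right [304. 187.] bottom [199. 273.] top [196.  99.]
0.115 left [ 89. 177.] right [305. 179.] bottom [199. 265.] top [196.  92.]
```

Stiff contact at tip z = 0.085 matches the fully-home divider height, and the rim matches z ≈ 0.100. I press a little more to be sure.

To row units: 0.001 m is 0.02.

Request:
run_rows(rows=[0, 0, 0.02, 0, 0, 0, 0, 0, 0, 0, 0, 0, 0, 0, 0, 0, 0, 0])

```text
time_s: 13.25
ee_pos: [0.5226, 0.0565, 0.107]
eef_rot: [-3.14, 0.003, -2.575]
force: [-8.1, 1.6, 27.2]
grip_width: 0.0002
grip_force: 13.4
```

Request:
run_rows(rows=[0, 0, -0.04, 0, 0, 0, 0, 0, -0.2, 0, 0, 0, 0, 0, -0.6, 0, 0, 0, 0, 0, -0.8, 0, 0, 0, 0, 0, -0.8, 0, 0, 0, 0, 0, -0.4, 0, 0, 0, 0, 0, 0, 0, 0, 0])

```text
time_s: 13.95
ee_pos: [0.5224, 0.0563, 0.2498]
eef_rot: [-3.139, 0.004, -2.575]
force: [-0.1, -0.8, -0.3]
grip_width: 0.0005
grip_force: 0.0
```

Run:
```python
from h import *
a=ctrl.camera("scene")["pixels"][170:290,240:360];b=ctrl.camera("side")["pixels"][150:270,250:370]
cv2.imwrite("pics/s6.png",cv2.resize(np.hstack([a,b]),(800,400),interpolation=cv2.INTER_CUBIC))
```

```text
(no output)
```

View pics/s6.png

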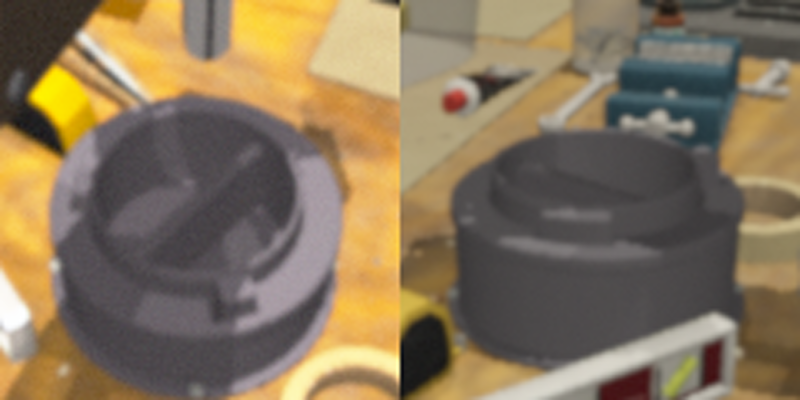

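The tub sits level. Its rim's top and bottom edges at about y = 108 and 281 match z = 0.100, so it is fully home. The gripper is clear and the bystanders in view have not moved.

```bash
python3 -c "
from station import ctrl
print(ctrl.hand_in())"
```

```text
the job is handed in; nothing more can be done
None
```

I turned the tub about 150° counter-clockwise by its divider until it dropped, pressed it fully home (rim at z ≈ 0.100), let go without touching the things round it, and handed the job in at about 14 s.

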